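# Third hand for a polish-rack divider

### The arm

A 6-joint arm with a two-finger parallel gripper is mounted at the origin on the work surface. World frame = base frame: x ahead of the robot, y to its left, z up, the work surface at z = 0. Lengths are in m, angles in degrees, forces in N, time in s.
With the tool pointing down it reaches from about 0.3 to 0.75 m from the base axis. Payload 8.5 kg.
Tool frame: the origin (TCP) lies midway between the tips of the shut fingers; the grasp point (between the pads) lies 19 mm behind it (env.hold_point_z is the distance from the TCP to the grasp point, in m); z points along the fingers, y is the line along which they close (so a half turn about z gives the same grasp; the last joint's range is limited). The gripper opens to 85 mm and grips with 20 to 120 N. Pads are 22 mm wide; open, the fingers measure 114 mm over their backs; the gripper's body (76 mm by 85 mm) begins 54 mm behind the grasp point. The pads swing forward as they close: fully open they stand 13 mm farther back than shut.
Start: joints at [62.55, 21.807, 74.336, -0, 83.858, -12.336], TCP at [0.143, 0.531, 0.231] pointing down, gripper open.
Joint ranges: [-178.18, 178.18], [-50.72, 133.34], [12.68, 142.11], [-81.47, 261.47], [9.98, 163.14], [-165.26, 165.26]. Speed limits (degrees/s): [136.94, 136.94, 180, 180, 180, 180].

### API

Orientations are given as a 3x3 rotation matrix whose columns are the frame's x, y, z axes.
In Python, from rig import observe, get_image, camera_info, env gives the robot as it stands.
- The arm moves only by the tool drive_tool, never from a script. Its arguments are lists of equal length, an entry for each row: "offset": the shift along the tool's x, y, z in units of 40 mm (1.0 is 40 mm), a list of three; "turn": the turn, a rotation vector about the tool's x, y, z in units of 6 degrees (1.0 is 6 degrees), a list of three; "hand": the opening, from 0 (shut) to 1 (fully open). A call has exactly 10 rows; each row shifts and turns the commanded pose from where the row before left it, along the tool's axes as they then stand; what a row does not reach is not made up. A row lasts 1/8 s, in which the tool goes at most 62.5 mm and 10.7 degrees, less where a joint would pass 70% of its speed; a pose out of reach is approached as far as the arm can. A call is refused whole if a number of a shift passes 1 or a number of a turn 1, either way. A call with a gripper value outside its range is refused whole. The fingers move at their own pace and stop on an object; "newtons" is the grip in N (left out, the last holds). Time passes only in rows, so rows that do not move let the fingers close, or fill a call up. It gives the time, the measured TCP pose, the force, the opening and the grip force at its end, in the units of the state.
- observe(): the state, without advancing time (a new reading comes with each control period).
- get_image(name): name is "scene" or "top" or "wrist"; returns the picture (420x560x3 uint8, blue, green, red); there is no depth.
- camera_info(name): a dict with "fx", "fy", "cx", "cy" (pixels), "k1" (the pictures are not rectified: a ray, as slopes to the right and down, at radius r is drawn at 1 + k1 r^2 times it, then the intrinsics apply), "world_to_cam" (4x4, takes a point from world to camera coordinates). Camera axes: x right, y down, z forward; pixel columns grow to the right and rows downward; lengths in m; the calibration is good to about 2 mm. A picture is of the moment at which its call begins: read the wrist's pose just before it. camera_info takes no time and is no camera call; for the wrist camera it gives the pose at the moment of the call.
- env.close_job(): hands the job in; it is judged then, once.
The state is a dict: "time_s": time; "q": joint angles; "qvel": joint speeds; "joint_efforts": joint torques, N m; "position": TCP position; "tool_rot": TCP orientation; "ft_force": force on the tool from outside, world axes, zero at the start; "wrist_torque": the same for the moment, N m; "grip_width": finger opening in m; "gripper_force": force on a finger pad.
Only numpy, scipy, OpenCV 4.12 (cv2) and the standard library are available. Lean on these libraries where they do the work, as an engineer would, in place of code of your own. Each camera call takes 0.05 s, during which the arm holds its last target. There are 200 camera calls.

### The job

Take the tall plain rectangular plywood divider out of the stock rack, stand it on its long edge down in the groove of the assembly jig, and slide it along the groove until its end presses the rubber-faced sprung back rail. Keep hold of it there and press steadily with about 10 N (the rail then gives way by about 10 mm; never push it anywhere near the end of its travel), so that the nail technician can screw it on: the program finishes while still holding and pressing. Leave the two other panels in the rack and the two bottles where they are.

Things in the scene. Friction and masses are not known exactly. Their poses are not given: they have to be found in the camera images.
- divider_mid (a point): Centre of the loose divider: a plain rectangular plywood panel, 120 long (its x), 10 thick (its y), 85 high (its z, up), about 80 g. It starts on edge in one of the rack's three slots; its lower edge is 42.5 below this point. It is the only panel that is full height over its whole length. Either end may meet the rail.
- groove (a point): Middle of the groove's floor (12 above the table; groove 180 long, x = -90 to +90). x runs along it towards the back rail, y across, z up. It is 14 wide between aluminium strips 18 high, topped by lips flaring outwards to 22 wide at 27 above the floor. The rubber face at rest is at x = +105: the divider's centre is at x = +45 when it just touches.
- jig: Assembly jig, fixed to the table: grey base 280 (x, along the groove) x 120 (y) x 12, origin at the centre of its underside; it carries the groove and, at its +x end, the sprung back rail. Groove strips are 8 thick.
- pad (a point): Rubber facing of the back rail, 4 thick, 90 wide (y), 50 high (z). The point: centre of the face that the divider's end meets, 27 above the groove's floor; x points the way to press. The rail, 12 thick plywood, moves with it, its top 52 above the groove's floor; 35 behind it stands a fixed grey bracket with the springs, 50 high.
- backrail (a joint): How far the back rail has been pushed back along the groove's x, in m: 0 at rest, end of travel at 0.028. Springs of 1 N per mm push it back towards the groove, so 10 N gives 0.010.
- rack: Fixed white stock rack, 140 (x, along its slots) x 180 (y) x 30 high, origin at the centre of its underside. Slots along x at y = -60, 0 and +60, each 14 wide, floor 10 above the table, side strips 20 high and 120 long. One panel stands centred in each slot.
- cheek_mid (a point): Bystander: plywood panel 120 x 10, one half of its length 85 high, the other half only 50 high (a step); stands in the rack. The point is 42.5 above its lower edge at mid length.
- plaque_mid (a point): Bystander: low rectangular plywood panel, 120 x 10 x 50 high; stands in the rack. The point is its centre.
- polish: Bystander: small round bottle of dark glass, 32 diameter, 75 high; origin at the centre of its underside.
- lotion: Bystander: white round bottle, 56 diameter, 130 high; origin at the centre of its underside.
Things that resemble listed ones, but are neither listed nor needed, are in the scene too. What is shaped like the part that bears divider_mid but green or turquoise is not meant.

How it is judged:
By the outcome, as a careful person would: the job done as asked, in the order asked, and still so for the second after the job is handed in, while the arm keeps its last pose, push and grip.
It also fails if it takes over 51 s, if anything falls off the work surface, if the arm or the gripper's body presses on something with over 40 N, if the wrist force passes 120 N, or if a joint passes its speed limit or range.

## Working session

There is one attempt and no reset: what is moved stays moved. The work goes in short steps, Python scripts to look and compute and a tool call to move; the robot and the scene stay as the last step left them, time stands still between calls to the robot, and variables do not carry over. Pictures are saved under pics/ and viewed, at most 10 in all, crops included, and the job is handed in when it is done.

Besides the shell and the picture viewer there is one more tool, called after "Request:" by a JSON object that holds its "op" and its "data". drive_tool: Moves the arm, as the interface text tells. Its arguments: {"type":"object","properties":{"offset":{"type":"array"},"turn":{"type":"array"},"hand":{"type":"array"},"newtons":{"type":"number"}},"required":["offset","turn","hand"]}

```bash
mkdir -p pics; ls
cat > h.py <<'E'
import numpy as np, cv2
from rig import observe, get_image, camera_info, env
def K(c): return np.array([[c['fx'],0,c['cx']],[0,c['fy'],c['cy']],[0,0,1.]]), np.array([c['k1'],0,0,0,0.])
def ray(c,uv):
    k,d=K(c); T=np.array(c['world_to_cam'])
    s=cv2.undistortPoints(np.array([[uv]],float),k,d)[0,0]
    R=T[:3,:3]; return -R.T@T[:3,3], R.T@np.array([s[0],s[1],1.])
def atz(c,uv,z):
    o,r=ray(c,uv); return o+r*(z-o[2])/r[2]
def tri(obs):
    A=np.zeros((3,3));b=np.zeros(3);rs=[ray(c,uv) for c,uv in obs]
    for o,r in rs:
        r=r/np.linalg.norm(r);P=np.eye(3)-np.outer(r,r);A+=P;b+=P@o
    p=np.linalg.solve(A,b)
    return p,[np.linalg.norm(np.cross(p-o,r/np.linalg.norm(r))) for o,r in rs]
def proj(c,p):
    T=np.array(c['world_to_cam']);k,d=K(c)
    return cv2.projectPoints(np.array(p,float).reshape(-1,1,3),cv2.Rodrigues(T[:3,:3])[0],T[:3,3],k,d)[0][:,0]
E
python3 - <<'E'
from h import *
a=get_image('scene');b=get_image('top')
cv2.imwrite('pics/scene.png',a);cv2.imwrite('pics/top.png',b)
for n in('scene','top'):
    c=camera_info(n);T=np.array(c['world_to_cam']);print(n,c['fx'],c['k1'],(-T[:3,:3].T@T[:3,3]).round(3),T[:3,:3].round(2).tolist())
s=observe();print(s['time_s'],np.array(s['tool_rot']).round(3).tolist(),s['grip_width'],env.hold_point_z)
E
```

```text
pics
scene 414.75321610018915 -0.08862948342798485 [ 1.287 -0.295  0.678] [[0.35, 0.93, -0.01], [0.56, -0.22, -0.8], [-0.75, 0.28, -0.6]]
top 409.102635498342 -0.07823944470640412 [ 0.32  -0.016  1.199] [[0.02, -1.0, -0.01], [-0.99, -0.02, -0.16], [0.16, 0.01, -0.99]]
0.1 [[-0.965, 0.261, -0.001], [0.261, 0.965, -0.001], [0.0, -0.001, -1.0]] 0.08516166861894445 0.0187
```

View pics/scene.png

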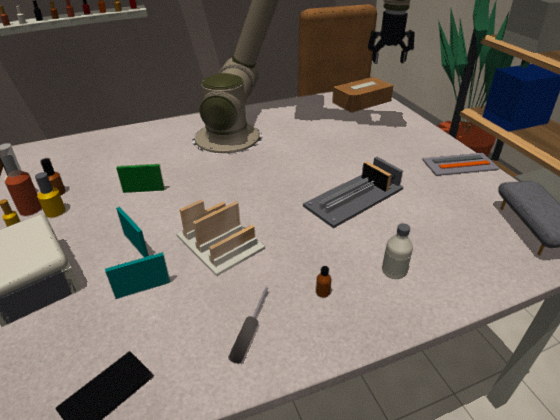

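View pics/top.png

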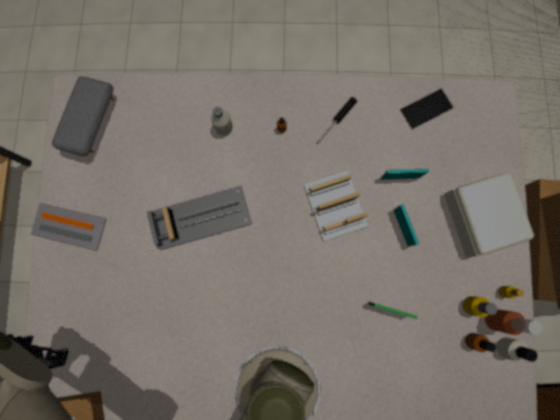

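The scene view shows the rack near (220,237) with three panels: the middle one looks tall and full-height, the far one stepped, and the near one low. The jig is near (355,195), with its back rail at (378,177). In the top view, the rack is at (336,205), the jig at (199,217) and the rail at (168,224). I'll zoom in on both.

Run:
```python
from h import *
a=cv2.imread('pics/scene.png');b=cv2.imread('pics/top.png')
f=lambda im,x,y,w,h:cv2.resize(im[y:y+h,x:x+w],(400,300),interpolation=cv2.INTER_CUBIC)
# 100x75 crops at 4x
A=np.hstack([f(a,170,195,100,75),f(a,303,155,104,78)])
B=np.hstack([f(b,288,168,100,75),f(b,145,178,112,84)])
cv2.imwrite('pics/z.png',np.vstack([A,B]))
```

```text
(no output)
```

View pics/z.png

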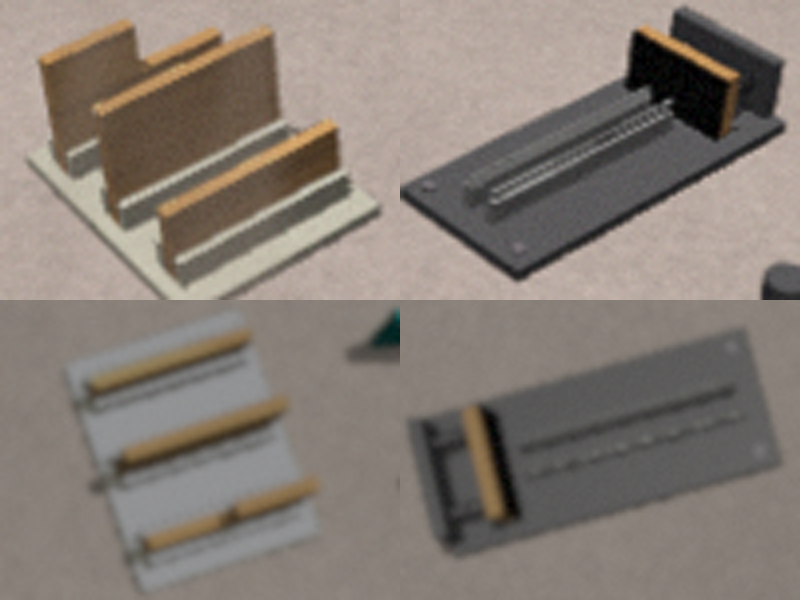

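Top left panel: the middle panel is full height over its length, so it is the divider. The far one is stepped (cheek) and the near one is low (plaque). The jig's rail is at its +y end. Next I'll triangulate these features.

Run:
```python
from h import *
s=camera_info('scene');t=camera_info('top')
S1=lambda x,y:(170+x/4-.375,195+y/4-.375);T1=lambda x,y:(288+x/4-.375,168+(y-300)/4-.375)
k=400/104;S2=lambda x,y:(303+(x-400)/k-.37,155+y/k-.37)
m=400/112;T2=lambda x,y:(145+(x-400)/m-.37,178+(y-300)/m-.37)
P={'div-y':(S1(97,108),T1(286,405)),'div+y':(S1(272,32),T1(123,460)),
'jigA':(S2(518,272),T2(747,328)),'jigB':(S2(400,192),T2(778,465)),'jigC':(S2(783,125),T2(410,418)),
'railnear':(S2(732,77),T2(475,408)),'railfar':(S2(640,30),T2(498,518)),
'cheek+':(S1(133,24),T1(0,0))}
R={}
for n,(a,b) in P.items():
    if n=='cheek+':continue
    p,e=tri([(s,a),(t,b)]);R[n]=p;print(n,p.round(4),np.round(e,4))
d=R['div+y']-R['div-y'];print('div len',np.linalg.norm(d[:2]),np.degrees(np.arctan2(d[1],d[0])),(R['div+y']+R['div-y'])/2)
d=R['jigC']-R['jigA'];print('jig len',np.linalg.norm(d),np.degrees(np.arctan2(d[1],d[0])))
d=R['jigB']-R['jigA'];print('jig w',np.linalg.norm(d),np.degrees(np.arctan2(d[1],d[0])))
print('jig ctr',(R['jigC']+R['jigB'])/2)
for n in('cheek',):print(tri([(s,S1(88,38)),(t,T1(188,530))]))
w=camera_info('wrist');T=np.array(w['world_to_cam']);o=observe();Rt=np.array(o['tool_rot']);cam=-T[:3,:3].T@T[:3,3]
print('cam in tool',(Rt.T@(cam-o['position'])).round(3),(Rt.T@T[:3,:3].T).round(2).tolist(),w['fx'])
```

```text
div-y [ 0.5433 -0.2191  0.0909] [0.0006 0.0006]
div+y [ 0.5038 -0.106   0.0861] [0.0004 0.0004]
jigA [0.5803 0.1169 0.0065] [0.0012 0.0012]
jigB [0.4652 0.0854 0.0011] [0.0014 0.0014]
jigC [0.4964 0.391  0.0034] [0.0058 0.0058]
railnear [0.4998 0.3253 0.0616] [0.0009 0.0009]
railfar [0.4128 0.3021 0.0571] [0.0002 0.0002]
div len 0.1198661024096236 109.25751077210377 [ 0.52353992 -0.16256647  0.08852254]
jig len 0.2866136553639529 107.01924581768384
jig w 0.11937602318699223 -164.68654750474016
jig ctr [0.48081742 0.23817985 0.00223706]
(array([ 0.45354165, -0.18101017,  0.0686958 ]), [np.float64(0.028010192772821227), np.float64(0.02801019277282125)])
cam in tool [ 0.071  0.    -0.143] [[0.0, -0.96, -0.28], [1.0, 0.0, -0.0], [0.0, -0.28, 0.96]] 366.91884497621203
```

Triangulation fits the stated sizes (divider 120 mm, jig 287 × 119 mm). Divider centre is about (0.523, -0.163) with heading 109°, and the jig's heading is about 107°. I'll turn the tool to match, fly over the jig and look from close up.

Request:
{"op": "drive_tool", "data": {"offset": [[0,0,0],[0,0,0],[0,0,0],[0,0,0],[0,0,0],[0,0,0],[0,0,0],[0,0,0],[0,0,0],[0,0,0]], "turn": [[0,0,0.95],[0,0,0.95],[0,0,0.95],[0,0,0.95],[0,0,0.95],[0,0,0.95],[0,0,0.95],[0,0,0.95],[0,0,0.95],[0,0,0.95]], "hand": [0.6,0.6,0.6,0.6,0.6,0.6,0.6,0.6,0.6,0.6]}}

```text
time_s: 1.35
position: [0.1433, 0.5308, 0.2309]
tool_rot: [[-0.304, 0.953, -0.0], [0.953, 0.304, -0.001], [-0.001, -0.001, -1.0]]
ft_force: [0.3, -0.4, 0.4]
grip_width: 0.0508
gripper_force: 0.0
```

Request:
{"op": "drive_tool", "data": {"offset": [[-0.9,0.6,0],[-0.9,0.6,0],[-0.9,0.6,0],[-0.9,0.6,0],[-0.9,0.6,0],[-0.9,0.6,0],[-0.9,0.6,0],[-0.9,0.6,0],[-0.9,0.6,0],[-0.9,0.6,0]], "turn": [[0,0,0],[0,0,0],[0,0,0],[0,0,0],[0,0,0],[0,0,0],[0,0,0],[0,0,0],[0,0,0],[0,0,0]], "hand": [0.6,0.6,0.6,0.6,0.6,0.6,0.6,0.6,0.6,0.6]}}

```text
time_s: 2.6
position: [0.4833, 0.261, 0.231]
tool_rot: [[-0.307, 0.952, -0.001], [0.952, 0.307, -0.0], [0.0, -0.001, -1.0]]
ft_force: [-0.1, 0.7, -0.2]
grip_width: 0.0516
gripper_force: 0.0
```

```bash
cat >> h.py <<'E'
import json
def snap(n):
    c=camera_info('wrist');im=get_image('wrist')
    json.dump({k:(np.array(v).tolist()) for k,v in c.items()},open(f'pics/{n}.json','w'))
    cv2.imwrite(f'pics/{n}.png',im);return c,im
def cam(n): return json.load(open(f'pics/{n}.json'))
E
python3 - <<'E'
from h import *
snap('w1')
E
```

```text
(no output)
```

View pics/w1.png

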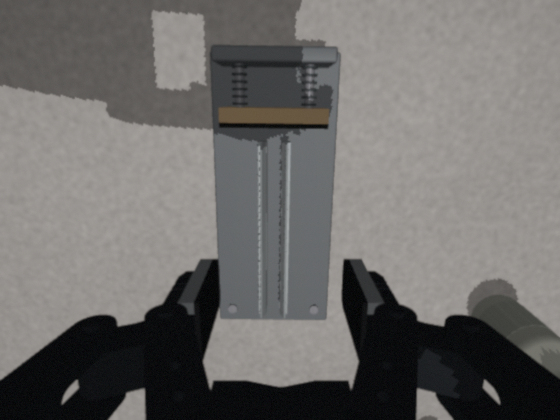

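Request:
{"op": "drive_tool", "data": {"offset": [[-1,0,0],[-1,0,0],[0,0,0],[0,0,0],[0,0,0],[0,0,0],[0,0,0],[0,0,0],[0,0,0],[0,0,0]], "turn": [[0,0,0],[0,0,0],[0,0,0],[0,0,0],[0,0,0],[0,0,0],[0,0,0],[0,0,0],[0,0,0],[0,0,0]], "hand": [0.6,0.6,0.6,0.6,0.6,0.6,0.6,0.6,0.6,0.6]}}

```text
time_s: 3.9
position: [0.5069, 0.1859, 0.2313]
tool_rot: [[-0.307, 0.952, 0.0], [0.952, 0.307, -0.0], [-0.0, 0.0, -1.0]]
ft_force: [-0.5, -0.0, 0.1]
grip_width: 0.0515
gripper_force: 0.0
```

Run:
```python
from h import *
snap('w2')
```

```text
(no output)
```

View pics/w2.png

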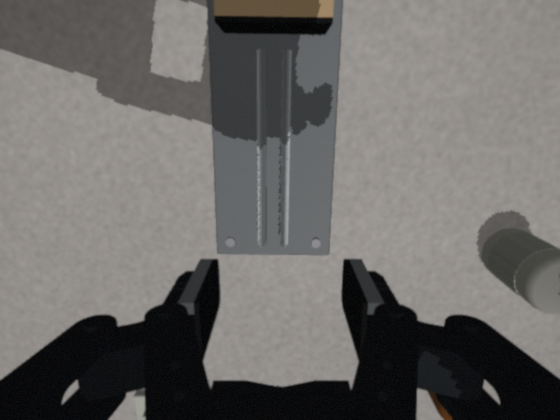

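w1 shows the whole jig: base end corners (221,319) and (327,319), screws (233,309) and (314,309), rail front top edge at row ~124 from x = 219 to 328, and groove strips from (262,141) to (262,317) and (290,136) to (286,317). In w2 the corners are (218,254) and (330,254), the screws (230,243) and (316,243), and the groove runs along x ≈ 262 and 288 from row 48 to 245.

```bash
python3 - <<'E'
from h import *
a,b=cam('w1'),cam('w2')
P={'cL':((221,319.5),(218,254.5)),'cR':((327,319.5),(330,254.5)),'sL':((233,309),(230.5,242.5)),'sR':((314,309),(316,242.5)),'railL':((219,123.5),(215,17)),'railR':((328,123.5),(333,17)),
 'gL':((262,317),(262,245)),'gR':((286,317),(286.5,245)),'gtopL':((262.5,141),(262,48)),'gtopR':((290,136),(289.5,48))}
R={}
for n,(u,v) in P.items():
    p,e=tri([(a,u),(b,v)]);R[n]=p;print(n,p.round(4),np.round(e,4))
def D(n,m):
    d=R[m]-R[n];print(n,m,np.linalg.norm(d[:2]).round(4),np.degrees(np.arctan2(d[1],d[0])).round(2))
D('cL','cR');D('sL','sR');D('railL','railR');D('gL','gR')
# groove direction: mid of strips rays at z=.012+.027
for c,l in((a,((262,315),(286.3,315),(262.5,160),(289.3,160))),(b,((262,240),(286.5,240),(262.3,60),(289.3,60)))):
    q=[atz(c,u,.035) for u in l];m=(q[0]+q[1])/2;n=(q[2]+q[3])/2;d=n-m
    print('groove',m.round(4),n.round(4),np.degrees(np.arctan2(d[1],d[0])).round(2),'w',np.linalg.norm(q[1]-q[0]),np.linalg.norm(q[3]-q[2]))
# base corners at z .012
for c,i in((a,0),(b,1)):
    l=atz(c,P['cL'][i],.012);r=atz(c,P['cR'][i],.012);rl=atz(c,P['railL'][i],.064);rr=atz(c,P['railR'][i],.064)
    print('mid end',((l+r)/2).round(4),np.linalg.norm(r-l).round(4),'railmid',((rl+rr)/2).round(4),np.linalg.norm(rr-rl).round(4), 'dist',np.linalg.norm(((rl+rr)-(l+r))[:2]/2).round(4))
E
python3 - <<'E'
import cv2,sys
sys.path.insert(0,'.')
a=cv2.imread('pics/w1.png');b=cv2.imread('pics/w2.png')
import numpy as np
f=lambda i,x,y,w,h:cv2.resize(i[y:y+h,x:x+w],(400,300),interpolation=cv2.INTER_CUBIC)
cv2.imwrite('pics/z2.png',np.vstack([np.hstack([f(a,205,95,136,102),f(a,205,230,136,102)]),np.hstack([f(b,205,0,136,102),f(b,205,165,136,102)])]))
E
```

```text
cL [0.4711 0.0841 0.0129] [0.0001 0.0001]
cR [0.5845 0.1207 0.0128] [0.0001 0.0001]
sL [0.4801 0.1022 0.0147] [0.0001 0.0001]
sR [0.5656 0.1297 0.0145] [0.0001 0.0001]
railL [0.4197 0.2964 0.0636] [0.0002 0.0002]
railR [0.5051 0.324  0.0637] [0.0002 0.0002]
gL [0.5097 0.1216 0.0449] [0.0003 0.0003]
gR [0.5326 0.129  0.0449] [0.0001 0.0001]
gtopL [0.4574 0.2902 0.0318] [0.0001 0.0001]
gtopR [0.4804 0.3004 0.011 ] [0.0007 0.0007]
cL cR 0.1191 17.89
sL sR 0.0897 17.85
railL railR 0.0898 17.94
gL gR 0.0241 17.9
groove [0.5223 0.1215 0.035 ] [0.4743 0.2777 0.035 ] 107.08 w 0.02552523668556371 0.024832515045067494
groove [0.5207 0.1265 0.035 ] [0.4719 0.2845 0.035 ] 107.19 w 0.0242185930717179 0.023181216533775324
mid end [0.528  0.1019 0.012 ] 0.1193 railmid [0.4622 0.3102 0.064 ] 0.0897 dist 0.2184
mid end [0.5279 0.1021 0.012 ] 0.1196 railmid [0.4626 0.3102 0.064 ] 0.0897 dist 0.2181
```

View pics/z2.png

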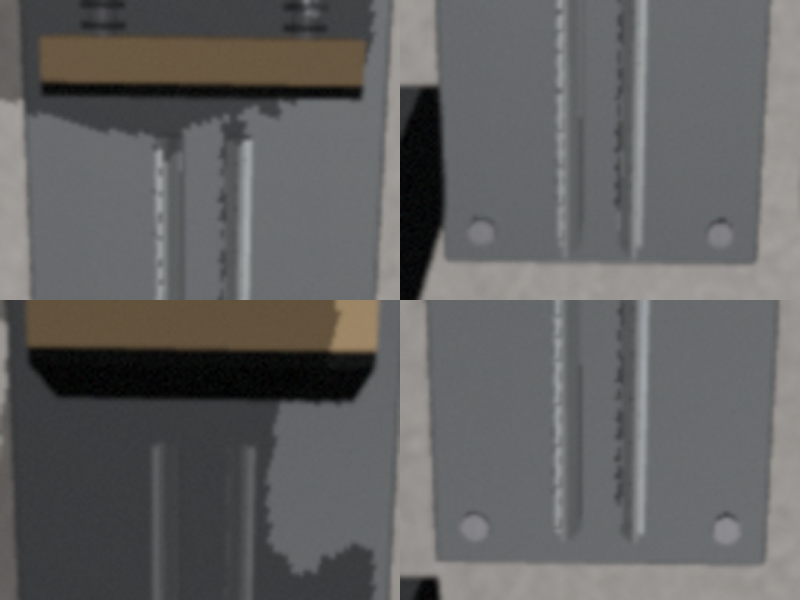

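The jig's points check out: base top z = 0.0128 against 0.012, rail top 0.0637 against 0.064, and widths 119 and 90 mm. Its heading is about 107.5°, and the groove's middle is about (0.4955, 0.206). On to the rack.

Request:
{"op": "drive_tool", "data": {"offset": [[-0.85,-0.25,0],[-0.85,-0.25,0],[-0.85,-0.25,0],[-0.85,-0.25,0],[-0.85,-0.25,0],[-0.85,-0.25,0],[-0.85,-0.25,0],[-0.85,-0.25,0],[-0.85,-0.25,0],[0,0,0]], "turn": [[0,0,0],[0,0,0],[0,0,0],[0,0,0],[0,0,0],[0,0,0],[0,0,0],[0,0,0],[0,0,0],[0,0,0]], "hand": [0.6,0.6,0.6,0.6,0.6,0.6,0.6,0.6,0.6,0.6]}}

```text
time_s: 5.2
position: [0.5152, -0.1348, 0.2311]
tool_rot: [[-0.304, 0.953, -0.0], [0.953, 0.304, -0.0], [-0.0, -0.0, -1.0]]
ft_force: [0.7, 1.5, -0.4]
grip_width: 0.0512
gripper_force: 0.0
```

Run:
```python
from h import *
snap('w3')
```

Request:
{"op": "drive_tool", "data": {"offset": [[-1,0,0],[0,0,0],[0,0,0],[0,0,0],[0,0,0],[0,0,0],[0,0,0],[0,0,0],[0,0,0],[0,0,0]], "turn": [[0,0,0],[0,0,0],[0,0,0],[0,0,0],[0,0,0],[0,0,0],[0,0,0],[0,0,0],[0,0,0],[0,0,0]], "hand": [0.6,0.6,0.6,0.6,0.6,0.6,0.6,0.6,0.6,0.6]}}

```text
time_s: 6.5
position: [0.5276, -0.171, 0.2313]
tool_rot: [[-0.307, 0.952, 0.0], [0.952, 0.307, 0.0], [-0.0, 0.0, -1.0]]
ft_force: [0.2, -0.8, 1.1]
grip_width: 0.051
gripper_force: 0.0
```

Run:
```python
from h import *
snap('w4')
a=cv2.imread('pics/w3.png');b=cv2.imread('pics/w4.png')
cv2.imwrite('pics/z3.png',np.hstack([a[:,80:480],b[:,80:480]]))
```

```text
(no output)
```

View pics/z3.png

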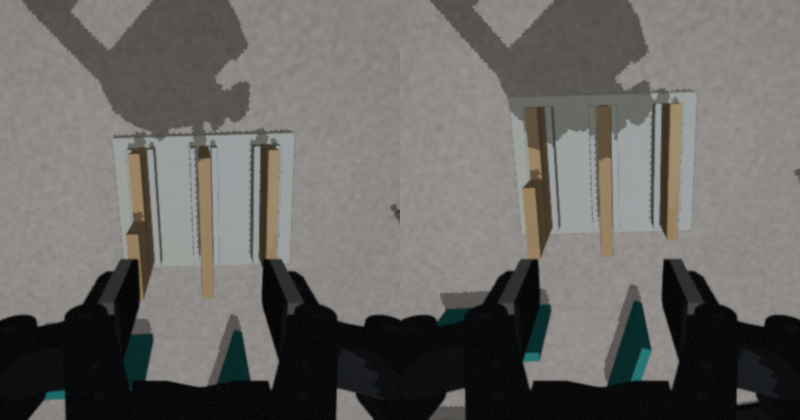

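In z3 (both panes have their x shifted by -80), the middle panel's top face runs from (285,147) to (288,297) in w3 and from (284,107) to (286,256) in w4. The cheek is on the left with its step visible, and the plaque is on the right. Next I'll segment the middle panel for a precise fit.

Run:
```python
from h import *
C=[];
for n,seed in(('w3',(287,270)),('w4',(286,230))):
    im=cv2.imread(f'pics/{n}.png');hsv=cv2.cvtColor(im,cv2.COLOR_BGR2HSV)
    m=((hsv[...,0]>5)&(hsv[...,0]<25)&(hsv[...,1]>70)).astype(np.uint8)
    _,l,st,_=cv2.connectedComponentsWithStats(m);k=l[seed[1],seed[0]];print(n,k,st[k])
    rows=[(r,np.where(l[r]==k)[0]) for r in range(st[k][1],st[k][1]+st[k][3])]
    t,b=rows[0][0],rows[-1][0]+1
    mid=np.array([(r,x.min(),x.max()+1) for r,x in rows if len(x)>3],float)
    g=mid[len(mid)//5:-8];pl=np.polyfit(g[:,0],g[:,1],1);pr=np.polyfit(g[:,0],g[:,2],1)
    print('t,b',t,b,'L',np.polyval(pl,[t,b]),'R',np.polyval(pr,[t,b]))
    C.append((cam(n),[((np.polyval(pl,r)+np.polyval(pr,r))/2-.5,r-.5) for r in(t,b)],(pl,pr)))
e=[tri([(C[0][0],C[0][1][i]),(C[1][0],C[1][1][i])]) for i in(0,1)]
for p in e:print(p[0].round(4),np.round(p[1],4))
for c,uv,_ in C:
    p=[atz(c,x,.095) for x in uv];d=p[0]-p[1];print('z.095 far,near',p[0].round(4),p[1].round(4),'mid',((p[0]+p[1])/2).round(4),np.linalg.norm(d).round(4),np.degrees(np.arctan2(d[1],d[0])).round(2))
s=observe();R=np.array(s['tool_rot']);print(np.degrees(np.arctan2(R[1,0],R[0,0])))
```

```text
w3 3 [ 278  146   15  152 1760]
t,b 146 298 L [277.12327001 282.78319416] R [290.25706135 293.4568085 ]
w4 3 [ 277  106   16  151 1783]
t,b 106 257 L [277.10795862 281.63210271] R [290.28715362 292.52375115]
[ 0.5102 -0.1064  0.0062] [0.0002 0.0002]
[ 0.5498 -0.2199  0.0916] [0.0001 0.0001]
z.095 far,near [ 0.5062 -0.0969  0.095 ] [ 0.5493 -0.2181  0.095 ] mid [ 0.5277 -0.1575  0.095 ] 0.1286 109.56
z.095 far,near [ 0.5095 -0.1055  0.095 ] [ 0.5492 -0.2186  0.095 ] mid [ 0.5294 -0.162   0.095 ] 0.1198 109.38
107.88159622839567
```

The divider's near top end is at (0.5495, -0.218, 0.092), with z expected to be 0.095, and its far lower end at (0.510, -0.106, 0.006), expected 0.010. Length is 119 mm, centre (0.530, -0.162) and heading 109.3°. I'll align, descend to TCP z ≈ 0.046 and grip.

Request:
{"op": "drive_tool", "data": {"offset": [[0.2,0.12,0],[0,0,0.51],[0,0,0.51],[0,0,0.51],[0,0,0.51],[0,0,0.51],[0,0,0.51],[0,0,0.51],[0,0,0.51],[0,0,0.51]], "turn": [[0,0,-0.24],[0,0,0],[0,0,0],[0,0,0],[0,0,0],[0,0,0],[0,0,0],[0,0,0],[0,0,0],[0,0,0]], "hand": [0.5,0.5,0.5,0.5,0.5,0.5,0.5,0.5,0.5,0.5]}}

```text
time_s: 7.8
position: [0.5299, -0.1614, 0.0472]
tool_rot: [[-0.332, 0.943, 0.0], [0.943, 0.332, 0.0], [-0.0, 0.0, -1.0]]
ft_force: [-0.6, 0.1, -0.5]
grip_width: 0.0425
gripper_force: 0.0
```

Request:
{"op": "drive_tool", "data": {"offset": [[0,0,0],[0,0,0],[0,0,0],[0,0,0],[0,0,0],[0,0,0],[0,0,0],[0,0,0],[0,0,0],[0,0,0]], "turn": [[0,0,0],[0,0,0],[0,0,0],[0,0,0],[0,0,0],[0,0,0],[0,0,0],[0,0,0],[0,0,0],[0,0,0]], "hand": [0.5,0.4,0.3,0.2,0.1,0,0,0,0,0], "newtons": 60}}

```text
time_s: 9.05
position: [0.5298, -0.162, 0.0481]
tool_rot: [[-0.331, 0.944, 0.001], [0.944, 0.331, -0.0], [-0.001, 0.0, -1.0]]
ft_force: [-0.5, 0.1, 5.6]
grip_width: 0.0093
gripper_force: 58.9
```

Gripped: width 9.3 mm at 59 N. Now lift clear, turn to the groove's heading and carry it over.

Request:
{"op": "drive_tool", "data": {"offset": [[0,0,-0.4],[0,0,-0.6],[0,0,-0.7],[0,0,-0.7],[0,0,0],[0.6,0.12,0],[0.9,0.19,0],[0.9,0.19,0],[0.9,0.19,0],[0.9,0.19,0]], "turn": [[0,0,0],[0,0,0],[0,0,0],[0,0,0],[0,0,0.31],[0,0,0],[0,0,0],[0,0,0],[0,0,0],[0,0,0]], "hand": [0,0,0,0,0,0,0,0,0,0]}}

```text
time_s: 10.3
position: [0.512, 0.0101, 0.1423]
tool_rot: [[-0.299, 0.954, -0.002], [0.954, 0.299, 0.0], [0.001, -0.002, -1.0]]
ft_force: [0.4, 0.4, -1.2]
grip_width: 0.0092
gripper_force: 58.4
```

Request:
{"op": "drive_tool", "data": {"offset": [[0.9,0.19,0],[0.9,0.19,0],[0.9,0.19,0],[0.9,0.19,0],[0.9,0.19,0],[0.6,0.12,0],[0,0,0],[0,0,0],[0,0,0],[0,0,0]], "turn": [[0,0,0],[0,0,0],[0,0,0],[0,0,0],[0,0,0],[0,0,0],[0,0,0],[0,0,0],[0,0,0],[0,0,0]], "hand": [0,0,0,0,0,0,0,0,0,0]}}

```text
time_s: 11.55
position: [0.4926, 0.2157, 0.1436]
tool_rot: [[-0.299, 0.954, -0.0], [0.954, 0.299, -0.0], [-0.0, -0.0, -1.0]]
ft_force: [-1.1, 0.1, -0.7]
grip_width: 0.0096
gripper_force: 58.4
```

Run:
```python
from h import *
snap('w5');s=observe()
c=cam('w5');R=np.array(s['tool_rot']);p=np.array(s['position']);print(p,np.degrees(np.arctan2(R[1,0],R[0,0])),s['ft_force'],s['gripper_force'])
g=np.array([.4955,.206]);u=np.array([-.3007,.9537]);v=np.array([.9537,.3007])
print('groove coords of TCP',(p[:2]-g)@u,(p[:2]-g)@v)
# overlay expected groove axis, edges at lip height
im=cv2.imread('pics/w5.png')
for y,col in((0,(0,0,255)),(.011,(0,255,0)),(-.011,(0,255,0))):
    q=proj(c,[[*(g+u*x+v*y),.039] for x in(-.09,.0,.09)]);cv2.polylines(im,[q.astype(int)],False,col,1)
q=proj(c,[[*(g+u*.105+v*y),.064] for y in(-.045,.045)]);cv2.polylines(im,[q.astype(int)],False,(255,0,255),1)
cv2.imwrite('pics/w5o.png',im)
```

```text
[0.49256115 0.21584196 0.14372747] 107.41215173782268 [-0.52252133  0.97075722 -0.36908614] 58.409056663513184
groove coords of TCP 0.010269985893051057 0.00015669748429245908
```

View pics/w5o.png

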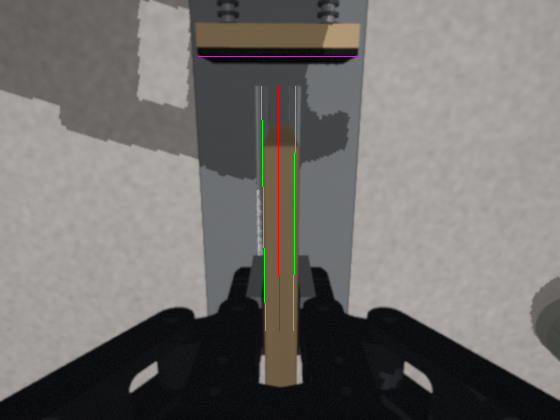

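The overlay matches: groove (red/green) centred at column 279 between the lips seen at 257–300, the rail's rubber edge on the magenta line at row 56, and the panel centred at about column 281. It's within about 1 mm, so I'll lower it into the groove.

Request:
{"op": "drive_tool", "data": {"offset": [[0,0,0.3],[0,0,0.4],[0,0,0.4],[0,0,0.4],[0,0,0.3],[0,0,0.2],[0,0,0.15],[0,0,0.1],[0,0,0.06],[0,0,0]], "turn": [[0,0,0],[0,0,0],[0,0,0],[0,0,0],[0,0,0],[0,0,0],[0,0,0],[0,0,0],[0,0,0],[0,0,0]], "hand": [0,0,0,0,0,0,0,0,0,0]}}

```text
time_s: 12.85
position: [0.4921, 0.2163, 0.0512]
tool_rot: [[-0.3, 0.954, -0.001], [0.954, 0.3, -0.0], [0.0, -0.001, -1.0]]
ft_force: [-2.1, -1.8, -1.5]
grip_width: 0.0099
gripper_force: 58.3
```

Request:
{"op": "drive_tool", "data": {"offset": [[0,0,0.02],[0,0,0.02],[0,0,0.01],[0,0,0],[0,0,0],[0,0,0],[0,0,0],[0,0,0],[0,0,0],[0,0,0]], "turn": [[0,0,0],[0,0,0],[0,0,0],[0,0,0],[0,0,0],[0,0,0],[0,0,0],[0,0,0],[0,0,0],[0,0,0]], "hand": [0,0,0,0,0,0,0,0,0,0]}}

```text
time_s: 14.1
position: [0.4922, 0.2164, 0.0501]
tool_rot: [[-0.3, 0.954, 0.0], [0.954, 0.3, -0.0], [-0.0, 0.0, -1.0]]
ft_force: [-6.6, -1.5, 8.6]
grip_width: 0.0094
gripper_force: 60.0
```

Run:
```python
from h import *
f=[]
for i in range(6):
    snap('w6');f.append(observe()['ft_force'])
s=observe();print(np.mean(f,0).round(2),np.std(f,0).round(2),np.array(s['position']).round(4),s['time_s'])
```

```text
[-6.75 -1.6   9.22] [0.64 0.64 0.39] [0.4922 0.2163 0.0501] 14.4
```

The panel is seated on the floor (z as predicted), with 7 N sideways against one strip. I'll ease sideways and up slightly, then slide to just short of the rail.

Request:
{"op": "drive_tool", "data": {"offset": [[0,-0.02,-0.015],[0,0,0],[0.1,0,0],[0.1,0,0],[0.1,0,0],[0.1,0,0],[0.1,0,0],[0.1,0,0],[0.05,0,0],[0,0,0]], "turn": [[0,0,0],[0,0,0],[0,0,0],[0,0,0],[0,0,0],[0,0,0],[0,0,0],[0,0,0],[0,0,0],[0,0,0]], "hand": [0,0,0,0,0,0,0,0,0,0]}}

```text
time_s: 15.65
position: [0.484, 0.2414, 0.0501]
tool_rot: [[-0.3, 0.954, 0.001], [0.954, 0.3, 0.001], [0.001, 0.001, -1.0]]
ft_force: [0.0, 0.3, 4.9]
grip_width: 0.0093
gripper_force: 59.4
```

```bash
cat >> h.py <<'E'
def st(n='x',k=6):
    g=np.array([.4955,.206]);u=np.array([-.3007,.9537]);v=np.array([.9537,.3007]);f=[]
    for i in range(k): snap(n);f.append(observe()['ft_force'])
    s=observe();p=np.array(s['position']);f=np.mean(f,0)
    print('t',s['time_s'],'s %.4f v %.4f z %.4f'%((p[:2]-g)@u,(p[:2]-g)@v,p[2]),'F u %.2f v %.2f z %.2f'%(f[:2]@u,f[:2]@v,f[2]),'grip',s['gripper_force'],s['grip_width'])
E
python3 -c "
from h import *
st('w7')"
```

```text
t 15.95 s 0.0372 v -0.0003 z 0.0501 F u -0.00 v -0.05 z 5.15 grip 59.42022085189819 0.009258420179831221
```

Request:
{"op": "drive_tool", "data": {"offset": [[0.05,0,0],[0.05,0,0],[0.05,0,0],[0.05,0,0],[0.05,0,0],[0.05,0,0],[0,0,0],[0,0,0],[0,0,0],[0,0,0]], "turn": [[0,0,0],[0,0,0],[0,0,0],[0,0,0],[0,0,0],[0,0,0],[0,0,0],[0,0,0],[0,0,0],[0,0,0]], "hand": [0,0,0,0,0,0,0,0,0,0]}}

```text
time_s: 17.2
position: [0.4806, 0.2523, 0.0501]
tool_rot: [[-0.3, 0.954, 0.001], [0.954, 0.3, 0.0], [-0.0, 0.001, -1.0]]
ft_force: [2.0, -4.7, 5.2]
grip_width: 0.0094
gripper_force: 59.4
```

```bash
python3 -c "
from h import *
st('w8')"
```

```text
t 17.5 s 0.0486 v -0.0002 z 0.0501 F u -3.66 v -0.29 z 5.04 grip 59.391687512397766 0.009334809474775177
```

Contact: 3.7 N. Advance about 6 mm more, then check force and rail displacement.

Request:
{"op": "drive_tool", "data": {"offset": [[0.03,0,0],[0.03,0,0],[0.03,0,0],[0.03,0,0],[0.03,0,0],[0,0,0],[0,0,0],[0,0,0],[0,0,0],[0,0,0]], "turn": [[0,0,0],[0,0,0],[0,0,0],[0,0,0],[0,0,0],[0,0,0],[0,0,0],[0,0,0],[0,0,0],[0,0,0]], "hand": [0,0,0,0,0,0,0,0,0,0]}}

```text
time_s: 18.75
position: [0.4791, 0.2573, 0.0502]
tool_rot: [[-0.3, 0.954, 0.001], [0.954, 0.3, -0.001], [-0.002, 0.001, -1.0]]
ft_force: [2.2, -8.5, 5.6]
grip_width: 0.009
gripper_force: 59.5
```

Run:
```python
from h import *
st('w9')
# rail wood/rubber edge at z=.064, in groove coords, for w5..w9 (rest: about .109)
g=np.array([.4955,.206]);u=np.array([-.3007,.9537]);v=np.array([.9537,.3007])
for n in('w5','w6','w7','w8','w9'):
    c=cam(n);im=cv2.cvtColor(cv2.imread(f'pics/{n}.png'),cv2.COLOR_BGR2GRAY).astype(float);o=[]
    for y in(-.035,-.025,.025,.035):
        xs=np.arange(.095,.126,.0005);q=proj(c,[[*(g+u*x+v*y),.064] for x in xs]).astype(np.float32)
        pr=cv2.remap(cv2.GaussianBlur(im,(3,3),0).astype(np.float32),q[:,0].reshape(1,-1),q[:,1].reshape(1,-1),cv2.INTER_LINEAR)[0]
        d=np.gradient(pr);o.append(xs[np.argmax(d)] if q[:,1].min()>0 else np.nan)
    print(n,np.round(o,4))
```

```text
t 19.05 s 0.0538 v -0.0002 z 0.0502 F u -9.33 v -0.50 z 6.03 grip 59.47197496891022 0.009403948276331784
w5 [0.11   0.11   0.1095 0.1095]
w6 [nan nan nan nan]
w7 [0.11   0.11   0.11   0.1095]
w8 [0.113  0.113  0.1125 0.1125]
w9 [0.118  0.118  0.1175 0.1175]
```

The rail has given about 8.0 mm at 9.3 N, including groove friction. I'll add about 2 mm.

Request:
{"op": "drive_tool", "data": {"offset": [[0.025,0,0],[0.025,0,0],[0,0,0],[0,0,0],[0,0,0],[0,0,0],[0,0,0],[0,0,0],[0,0,0],[0,0,0]], "turn": [[0,0,0],[0,0,0],[0,0,0],[0,0,0],[0,0,0],[0,0,0],[0,0,0],[0,0,0],[0,0,0],[0,0,0]], "hand": [0,0,0,0,0,0,0,0,0,0]}}

```text
time_s: 20.3
position: [0.4787, 0.2589, 0.0502]
tool_rot: [[-0.3, 0.954, 0.001], [0.954, 0.3, -0.002], [-0.002, 0.001, -1.0]]
ft_force: [3.9, -10.8, 6.4]
grip_width: 0.0093
gripper_force: 59.5
```

Run:
```python
from h import *
st('w10')
g=np.array([.4955,.206]);u=np.array([-.3007,.9537]);v=np.array([.9537,.3007])
for n in('w10',):
    c=cam(n);im=cv2.cvtColor(cv2.imread(f'pics/{n}.png'),cv2.COLOR_BGR2GRAY).astype(float);o=[]
    for y in(-.035,-.025,.025,.035):
        xs=np.arange(.095,.126,.0005);q=proj(c,[[*(g+u*x+v*y),.064] for x in xs]).astype(np.float32)
        pr=cv2.remap(cv2.GaussianBlur(im,(3,3),0).astype(np.float32),q[:,0].reshape(1,-1),q[:,1].reshape(1,-1),cv2.INTER_LINEAR)[0]
        o.append(xs[np.argmax(np.gradient(pr))])
    print(n,np.round(o,4))
a=get_image('scene')
f=lambda im,x,y,w,h:cv2.resize(im[y:y+h,x:x+w],(400,300),interpolation=cv2.INTER_CUBIC)
cv2.imwrite('pics/fin.png',np.hstack([f(a,290,120,140,105),f(a,170,180,140,105)]))
```

```text
t 20.6 s 0.0555 v -0.0001 z 0.0502 F u -10.90 v -0.36 z 5.93 grip 59.52199637889862 0.009458598266896176
w10 [0.12   0.1195 0.1195 0.1195]
```

View pics/fin.png

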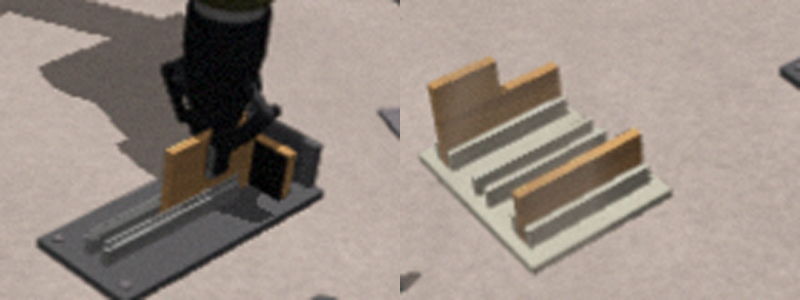

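The rail is pushed back about 9.8 mm at 10.9 N, including friction. In the left half the divider stands in the groove against the rail (fingers at ~(225,150)). In the right half, the cheek and plaque are still in the rack with the middle slot empty. Handing in.

```bash
python3 -c "
from rig import env
print(env.close_job())"
```

```text
the job is handed in; nothing more can be done
None
```

The divider is standing in the jig's groove, still gripped at about 60 N and pressing the back rail with about 10 N (rail pushed back about 9.8 mm); the job was handed in at about 21 s, and the cheek and plaque are still in the rack.

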